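# Sample bottles in order of height on the drip tray

## Task

Line up the four small green sample bottles that stand in front of the steel drip tray in order of height on the tray, one standing upright in the middle of each round black rubber pad: the tallest on the pad next to the brass drain valve, then down in height to the shortest at the far end of the row. They are glass, so set each one down before you let go, without dropping it or knocking any over, and leave the white tasting cup where it stands.

Things in the scene. Friction and masses are not known exactly. Their poses are not given: they have to be found in the camera images.
- bottle_195: The tallest of the four dark green glass bottles with black capped necks: 195 mm tall, body 58 mm in diameter, about 360 g, standing loose on the table. Its top 50 mm is a straight round neck 26 mm in diameter (upper 30 mm black); below, the shoulder widens. Origin at the centre of its underside, z up along its axis; it is round, so yaw means nothing
- bottle_170: The second tallest of the four dark green glass bottles with black capped necks: 170 mm tall, body 52 mm in diameter, about 270 g, standing loose on the table. Its top 50 mm is a straight round neck 26 mm in diameter (upper 30 mm black); below, the shoulder widens. Origin at the centre of its underside, z up along its axis; it is round, so yaw means nothing
- bottle_145: The second shortest of the four dark green glass bottles with black capped necks: 145 mm tall, body 46 mm in diameter, about 190 g, standing loose on the table. Its top 50 mm is a straight round neck 26 mm in diameter (upper 30 mm black); below, the shoulder widens. Origin at the centre of its underside, z up along its axis; it is round, so yaw means nothing
- bottle_120: The shortest of the four dark green glass bottles with black capped necks: 120 mm tall, body 40 mm in diameter, about 130 g, standing loose on the table. Its top 50 mm is a straight round neck 26 mm in diameter (upper 30 mm black); below, the shoulder widens. Origin at the centre of its underside, z up along its axis; it is round, so yaw means nothing
- pad_a: One of four like round black rubber pads, 68 mm in diameter and 4 mm thick, fixed in a straight row, 85 mm apart centre to centre, along the brushed steel drip tray (96 x 476 mm, 12 mm high, fixed to the table beyond the bottles). Origin at the centre of its underside, which is 12 mm above the table; its top is 16 mm above the table. The letter says nothing of its place in the row
- pad_b: One of four like round black rubber pads, 68 mm in diameter and 4 mm thick, fixed in a straight row, 85 mm apart centre to centre, along the brushed steel drip tray (96 x 476 mm, 12 mm high, fixed to the table beyond the bottles). Origin at the centre of its underside, which is 12 mm above the table; its top is 16 mm above the table. The letter says nothing of its place in the row
- pad_c: One of four like round black rubber pads, 68 mm in diameter and 4 mm thick, fixed in a straight row, 85 mm apart centre to centre, along the brushed steel drip tray (96 x 476 mm, 12 mm high, fixed to the table beyond the bottles). Origin at the centre of its underside, which is 12 mm above the table; its top is 16 mm above the table. The letter says nothing of its place in the row
- pad_d: One of four like round black rubber pads, 68 mm in diameter and 4 mm thick, fixed in a straight row, 85 mm apart centre to centre, along the brushed steel drip tray (96 x 476 mm, 12 mm high, fixed to the table beyond the bottles). Origin at the centre of its underside, which is 12 mm above the table; its top is 16 mm above the table. The letter says nothing of its place in the row
- drain_valve: Brass drain valve with a cross handle 40 mm wide and 46 mm high, fixed on the drip tray in line with the pads at one end of the row, 75 mm from the centre of the nearest pad; at which end varies. (At the other end there is only a flat dark screw head, 22 mm wide and 6 mm high.) Origin at the centre of its underside, 12 mm above the table
- tasting_cup: White ceramic tasting cup, 54 mm in diameter and 55 mm high, open at the top, standing loose among the bottles. Origin at the centre of its underside, z up. It is not to be moved

How it is judged (in metres and radians):
At the end, for the whole second after the job is handed in: Each bottle stands upright (within about 6 degrees), at rest and released on its own pad, its centre within 12 mm of the pad's centre; counted from the pad nearest the drain valve the bottles are 195, 170, 145 and 120 mm tall (((horizontal distance between pad_a and drain_valve between 0.045 and 0.105 m and horizontal distance between bottle_195 and pad_a below 0.012 m and z of bottle_195 in the frame of pad_a between -0.002 and 0.01 m) or (horizontal distance between pad_b and drain_valve between 0.045 and 0.105 m and horizontal distance between bottle_195 and pad_b below 0.012 m and z of bottle_195 in the frame of pad_b between -0.002 and 0.01 m) or (horizontal distance between pad_c and drain_valve between 0.045 and 0.105 m and horizontal distance between bottle_195 and pad_c below 0.012 m and z of bottle_195 in the frame of pad_c between -0.002 and 0.01 m) or (horizontal distance between pad_d and drain_valve between 0.045 and 0.105 m and horizontal distance between bottle_195 and pad_d below 0.012 m and z of bottle_195 in the frame of pad_d between -0.002 and 0.01 m)) and angle between each of bottle_195, bottle_170, bottle_145, bottle_120's own z axis and vertical below 0.1 rad and linear speed of each of bottle_195, bottle_170, bottle_145, bottle_120 below 0.02 m/s and contact force between each of bottle_195, bottle_170, bottle_145, bottle_120 and the fingers below 0.1 N and ((horizontal distance between pad_a and drain_valve between 0.13 and 0.19 m and horizontal distance between bottle_170 and pad_a below 0.012 m and z of bottle_170 in the frame of pad_a between -0.002 and 0.01 m) or (horizontal distance between pad_b and drain_valve between 0.13 and 0.19 m and horizontal distance between bottle_170 and pad_b below 0.012 m and z of bottle_170 in the frame of pad_b between -0.002 and 0.01 m) or (horizontal distance between pad_c and drain_valve between 0.13 and 0.19 m and horizontal distance between bottle_170 and pad_c below 0.012 m and z of bottle_170 in the frame of pad_c between -0.002 and 0.01 m) or (horizontal distance between pad_d and drain_valve between 0.13 and 0.19 m and horizontal distance between bottle_170 and pad_d below 0.012 m and z of bottle_170 in the frame of pad_d between -0.002 and 0.01 m)) and ((horizontal distance between pad_a and drain_valve between 0.215 and 0.275 m and horizontal distance between bottle_145 and pad_a below 0.012 m and z of bottle_145 in the frame of pad_a between -0.002 and 0.01 m) or (horizontal distance between pad_b and drain_valve between 0.215 and 0.275 m and horizontal distance between bottle_145 and pad_b below 0.012 m and z of bottle_145 in the frame of pad_b between -0.002 and 0.01 m) or (horizontal distance between pad_c and drain_valve between 0.215 and 0.275 m and horizontal distance between bottle_145 and pad_c below 0.012 m and z of bottle_145 in the frame of pad_c between -0.002 and 0.01 m) or (horizontal distance between pad_d and drain_valve between 0.215 and 0.275 m and horizontal distance between bottle_145 and pad_d below 0.012 m and z of bottle_145 in the frame of pad_d between -0.002 and 0.01 m)) and ((horizontal distance between pad_a and drain_valve between 0.3 and 0.36 m and horizontal distance between bottle_120 and pad_a below 0.012 m and z of bottle_120 in the frame of pad_a between -0.002 and 0.01 m) or (horizontal distance between pad_b and drain_valve between 0.3 and 0.36 m and horizontal distance between bottle_120 and pad_b below 0.012 m and z of bottle_120 in the frame of pad_b between -0.002 and 0.01 m) or (horizontal distance between pad_c and drain_valve between 0.3 and 0.36 m and horizontal distance between bottle_120 and pad_c below 0.012 m and z of bottle_120 in the frame of pad_c between -0.002 and 0.01 m) or (horizontal distance between pad_d and drain_valve between 0.3 and 0.36 m and horizontal distance between bottle_120 and pad_d below 0.012 m and z of bottle_120 in the frame of pad_d between -0.002 and 0.01 m))); the robot touches nothing.
It fails at once if a bottle is knocked over (leans more than 40 degrees) (angle between any of bottle_195, bottle_170, bottle_145, bottle_120's own z axis and vertical above 0.7 rad).
It fails at once if a bottle is dropped (moves faster than 0.5 m/s while not held, a fall of about 13 mm) ((linear speed of bottle_195 above 0.5 m/s and contact force between bottle_195 and the fingers below 0.1 N) or (linear speed of bottle_170 above 0.5 m/s and contact force between bottle_170 and the fingers below 0.1 N) or (linear speed of bottle_145 above 0.5 m/s and contact force between bottle_145 and the fingers below 0.1 N) or (linear speed of bottle_120 above 0.5 m/s and contact force between bottle_120 and the fingers below 0.1 N)).
It fails at once if the tasting cup is moved more than 30 mm (distance of tasting_cup from where it was at the start of the episode above 0.03 m).
It also fails if it takes over 90 s, if anything falls off the work surface, if the arm or the gripper's body presses on something with over 40 N, if the wrist force passes 120 N, or if a joint passes its speed limit or range.

## Robot

A 7-joint arm with a two-finger parallel gripper is mounted at the origin on the work surface. World frame = base frame: x ahead of the robot, y to its left, z up, the work surface at z = 0. Lengths are in m, angles in degrees, forces in N, time in s.
With the tool pointing down it reaches from about 0.425 to 0.875 m from the base axis. Payload 4.7 kg.
Tool frame: the origin (TCP) lies between the finger pads; the fingertips stand 19 mm ahead of it and the grasp point (between the pads) is the TCP; x points along the fingers, z is the direction in which the jaws open and shut, and the axes are right-handed (so a half turn about x gives the same grasp; the last joint's range is limited). The gripper opens to 87 mm and grips with 3 to 60 N. Pads are 19 mm wide; open, the fingers measure 117 mm over their backs; the gripper's body (75 mm by 190 mm) begins 51 mm behind the grasp point.
Start: joints at [0.808, 18.392, -4.016, 83.108, 1.295, 78.541, -3.26], TCP at [0.65, -0, 0.242] pointing down, gripper open.
Joint ranges: [-163.93, 163.93], [-17.29, 119.83], [-79.2, 71.16], [3.27, 140.29], [-89.18, 269.18], [5.43, 117.66], [-154.24, 154.24]. Speed limits (degrees/s): [147.25, 147.25, 180, 180, 180, 180, 180].

## Interface

Orientations are given as [roll, pitch, yaw] about the fixed x, y, z axes, in that order (R = Rz(yaw) Ry(pitch) Rx(roll)).
In Python, from cell import monitor, read_camera, camera_model, env, regions_of gives the robot as it stands. The module is installed in compiled form; this text tells all that it offers.
- The arm moves only by the tool step_arm, never from a script. Its argument "deltas" is a list of rows, each a list of 5 numbers: the gripper's target within -1 to 1 (fully open at 1, half-way at 0, shut at -1), then the shift along the tool's x, y, z in m, then the turn about the tool's x in degrees. A call has 1 to 12 rows; each row is the pose to reach, as a shift and turn from the pose commanded when the call began, along the tool's axes at that moment; what a row does not reach only later rows make up. A row lasts 1/8 s, in which the tool goes at most 62.5 mm and 10.7 degrees, less where a joint would pass 70% of its speed; a pose out of reach is approached as far as the arm can. A call with a gripper value outside its range is refused whole. The fingers move at their own pace and stop on an object; "newtons" is the grip in N (left out, the last holds). Time passes only in rows, so rows that repeat a pose let the fingers close. It gives the time, the measured TCP pose, the force and the opening at its end, in the units of the state.
- monitor.get_obs(): the state, without advancing time (a new reading comes with each control period).
- read_camera(name): name is "scene" or "side" or "wrist"; returns (picture, depth): 400x640x3 uint8, red, green, blue; 400x640 float32, m along the optical axis (not along the pixel's ray), 0 where there is no reading.
- camera_model(name): a dict with "fx", "fy", "cx", "cy" (pixels), "k1" (the pictures are not rectified: a ray, as slopes to the right and down, at radius r is drawn at 1 + k1 r^2 times it, then the intrinsics apply), "xyz" and "attitude" of the camera in the world. Camera axes: x right, y down, z forward; pixel columns grow to the right and rows downward; lengths in m; the calibration is good to about 2 mm. A picture is of the moment at which its call begins: read the wrist's pose just before it. camera_model takes no time and is no camera call; for the wrist camera it gives the pose at the moment of the call.
- env.sign_off(): hands the job in, once; it reports no verdict.
Trained networks look in the newest picture that a camera, given by its name, has taken for a name from the list of things; names that differ only in an ending like _2 or _b are one class to them, and where a whole thing is asked for, a point or a joint stands for the part that bears it (a point fixed in the world has none). Each returns a list of dicts, best first, with "p" (0 to 1); they miss things now and then, are a little off and sometimes report something else, mostly with a low value. They report only what shows in the picture. A call takes as long as a camera call.
- regions_of(camera, thing): "pixels" (400x640 bool, what is visible of it) and "pixel" ([column, row] in pixels, amid what is visible of it).
The state is a dict: "time_s": time; "qpos": joint angles; "joint_velocities": joint speeds; "effort": joint torques, N m; "tool_pos": TCP position; "tool_rot": TCP orientation; "force": force on the tool from outside, world axes, zero at the start; "wrist_torque": the same for the moment, N m; "grip_width": finger opening in m.
Only numpy, scipy, OpenCV 4.12 (cv2) and the standard library are available. Lean on these libraries where they do the work, as an engineer would, in place of code of your own. Each camera call takes 0.05 s, during which the arm holds its last target. There are 200 camera calls.

## Working session

There is one attempt and no reset: what is moved stays moved. The work goes in short steps, Python scripts to look and compute and a tool call to move; the robot and the scene stay as the last step left them, time stands still between calls to the robot, and variables do not carry over. Pictures are saved under pics/ and viewed, about 12 in all and at most 16, crops included, and the job is handed in when it is done.

Besides the shell and the picture viewer there is one more tool, called after "Call:" in YAML: its name, and indented under it one key for each argument. step_arm: Moves the arm, as the interface text tells. Its arguments: {"type":"object","properties":{"deltas":{"type":"array"},"newtons":{"type":"number"}},"required":["deltas"]}

```bash
mkdir -p pics; cat > h.py <<'E'
import numpy as np, cv2
from scipy.spatial.transform import Rotation as R
from cell import monitor, read_camera, camera_model, env, regions_of
def world(m,u,v,d):
    a=np.c_[np.atleast_1d(u),np.atleast_1d(v)].astype(float)
    p=np.c_[(a[:,0]-m["cx"])/m["fx"],(a[:,1]-m["cy"])/m["fy"]]
    q=p.copy()
    for _ in range(10): q=p/(1+m["k1"]*(q**2).sum(1))[:,None]
    d=np.atleast_1d(d)
    c=np.c_[q*d[:,None],d]
    return c@R.from_euler("xyz",m["attitude"],degrees=True).as_matrix().T+m["xyz"]
def cloud(name):
    m=camera_model(name); im,d=read_camera(name)
    v,u=np.mgrid[:400,:640]
    P=world(m,u.ravel(),v.ravel(),d.ravel()).reshape(400,640,3); P[d==0]=np.nan
    return im,d,P
def save(n,im): cv2.imwrite("pics/"+n,im[...,::-1])
E
python3 - <<'E'
from h import *
o=monitor.get_obs(); print(o["tool_pos"],o["tool_rot"],o["grip_width"])
ims=[]
for n in ("scene","side"):
    m=camera_model(n); print(n,m)
    im,d,P=cloud(n); save(n+"0.png",im)
    for t in ("bottle_195","bottle_170","bottle_145","bottle_120","pad_a","drain_valve","tasting_cup"):
        for r in regions_of(n,t):
            q=P[r["pixels"]]; q=q[~np.isnan(q[:,0])]
            if len(q): print(n,t,round(r["p"],2),np.round(r["pixel"]),len(q),np.median(q,0).round(3),"zmax",np.percentile(q[:,2],98).round(3),(np.percentile(q,2,0)[:2]).round(3),(np.percentile(q,98,0)[:2]).round(3))
E
```

```text
[ 6.49480395e-01 -7.73121895e-05  2.40448545e-01] [-176.70138578   89.88991375 -176.70244879] 0.08716092095641792
scene {'fx': 363.1608463817717, 'fy': 363.1608463817717, 'cx': 321.3073239335167, 'cy': 200.9805266097316, 'k1': -0.047950771918450576, 'xyz': array([ 1.14724276, -0.18515254,  0.45769792]), 'attitude': array([-121.04714809,   -0.18741939,   72.94211569])}
scene bottle_195 0.91 [183. 191.] 1113 [ 0.398 -0.274  0.071] zmax 0.146 [ 0.379 -0.294] [ 0.407 -0.253]
scene bottle_195 0.74 [411. 156.] 1093 [0.412 0.27  0.081] zmax 0.171 [0.389 0.255] [0.423 0.295]
scene bottle_195 0.62 [348. 187.] 498 [0.452 0.094 0.046] zmax 0.086 [0.437 0.081] [0.459 0.114]
scene bottle_195 0.61 [274. 188.] 1897 [ 0.485 -0.082  0.096] zmax 0.195 [ 0.465 -0.106] [ 0.494 -0.054]
scene bottle_170 0.91 [183. 191.] 1113 [ 0.398 -0.274  0.071] zmax 0.146 [ 0.379 -0.294] [ 0.407 -0.253]
scene bottle_170 0.74 [411. 156.] 1093 [0.412 0.27  0.081] zmax 0.171 [0.389 0.255] [0.423 0.295]
scene bottle_170 0.62 [348. 187.] 498 [0.452 0.094 0.046] zmax 0.086 [0.437 0.081] [0.459 0.114]
scene bottle_170 0.61 [2
[... 3314 characters left out ...]
 -0.109] [ 0.493 -0.078]
side pad_a 0.84 [359. 202.] 482 [0.609 0.053 0.018] zmax 0.019 [0.579 0.023] [0.639 0.088]
side pad_a 0.83 [363. 250.] 609 [ 0.588 -0.11   0.018] zmax 0.058 [ 0.562 -0.171] [ 0.622 -0.082]
side pad_a 0.59 [360. 218.] 553 [ 0.6   -0.031  0.018] zmax 0.019 [ 0.571 -0.06 ] [0.63 0.  ]
side pad_a 0.57 [355. 178.] 367 [0.619 0.136 0.018] zmax 0.019 [0.589 0.108] [0.648 0.169]
side drain_valve 0.73 [371. 269.] 612 [ 0.583 -0.192  0.036] zmax 0.061 [ 0.568 -0.207] [ 0.603 -0.143]
side tasting_cup 0.46 [272. 208.] 60 [ 0.433 -0.018  0.051] zmax 0.057 [ 0.429 -0.026] [0.436 0.002]
side tasting_cup 0.16 [357. 178.] 354 [0.618 0.137 0.018] zmax 0.019 [0.587 0.109] [0.647 0.168]
```

```bash
cat >> h.py <<'E'
from scipy.optimize import least_squares
def fitc(q,r): # axis of vertical cylinder(s) of radius r (None: free)
    f=lambda x: np.hypot(q[:,0]-x[0],q[:,1]-x[1])-r
    return least_squares(f,np.median(q[:,:2],0),loss="soft_l1",f_scale=.002)
E
python3 - <<'E'
from h import *
o=monitor.get_obs(); print(R.from_euler("xyz",o["tool_rot"],degrees=True).as_matrix().round(3))
B={"195":(.466,-.082,.029,.195),"170":(.396,.277,.026,.17),"145":(.385,-.273,.023,.145),"120":(.437,.098,.02,.12)}
Cl={n:cloud(n) for n in("scene","side")}
regs={}
for n in Cl:
    Q=Cl[n][2]
    pads=[P for P in [Q[r["pixels"]] for r in regions_of(n,"pad_a")]]
    for k,(x,y,r,h) in B.items():
        ok=np.hypot(Q[...,0]-x,Q[...,1]-y)<r+.012
        nk=ok&(Q[...,2]>h-.045)&(Q[...,2]<h-.004); bd=ok&(Q[...,2]>.012)&(Q[...,2]<h-.085)
        tp=ok&(Q[...,2]>h-.003)
        for nm,mk,rr in(("neck",nk,.013),("body",bd,r)):
            q=Q[mk]; q=q[np.isfinite(q[:,0])]
            if len(q)>20:
                s=fitc(q,rr); s=least_squares(lambda v:np.hypot(q[:,0]-v[0],q[:,1]-v[1])-rr,(x,y),loss="soft_l1",f_scale=.002); print(n,k,nm,len(q),s.x.round(4),np.abs(s.fun).mean().round(4))
        q=Q[tp]
        if len(q): print("   top",len(q),np.nanmean(q,0).round(4))
    for p in pads:
        p=p[(p[:,2]<.021)&(p[:,2]>.0145)]; c,rad=cv2.minEnclosingCircle((p[:,:2]*1000).astype(np.float32)); print(n,"pad",np.round(c,1),round(rad,1),p.mean(0).round(4))
E
```

```text
[[ 0.  0.  1.]
 [-0.  1. -0.]
 [-1. -0.  0.]]
scene 195 neck 245 [ 0.4648 -0.0788] 0.0008
scene 195 body 1031 [ 0.4633 -0.0783] 0.0007
   top 72 [ 0.4681 -0.0795  0.1951]
scene 170 neck 178 [0.3962 0.2791] 0.001
scene 170 body 501 [0.3958 0.2807] 0.001
   top 51 [0.3994 0.2777 0.1704]
scene 145 neck 227 [ 0.3831 -0.2752] 0.0008
scene 145 body 398 [ 0.382  -0.2746] 0.0009
   top 74 [ 0.3855 -0.2752  0.1455]
scene 120 neck 76 [0.4377 0.1004] 0.0009
scene 120 body 129 [0.4374 0.1004] 0.0008
   top 4 [0.4373 0.0878 0.1191]
scene pad [607.5  57.5] 34.8 [0.6102 0.0566 0.0175]
scene pad [ 591.3 -111.6] 35.0 [ 0.5942 -0.1112  0.0174]
scene pad [599.9 -28.1] 34.4 [ 0.6019 -0.0277  0.0175]
scene pad [615.4 144. ] 36.7 [0.6183 0.1408 0.0175]
scene pad [402.6 274.9] 25.4 [0.413  0.2696 0.0177]
side 195 neck 363 [ 0.4657 -0.0794] 0.0007
side 195 body 1540 [ 0.4659 -0.0789] 0.0006
   top 146 [ 0.4654 -0.0827  0.1959]
side 170 neck 194 [0.3973 0.2796] 0.001
side 170 body 587 [0.3977 0.2799] 0.0011
   top 63 [0.3977 0.2754 0.1711]
side 145 neck 512 [ 0.3841 -0.2761] 0.0005
side 145 body 826 [ 0.3841 -0.2757] 0.0005
   top 296 [ 0.3843 -0.2783  0.1461]
side 120 neck 227 [0.4398 0.0992] 0.0009
side 120 body 61 [0.44   0.0999] 0.0007
   top 89 [0.4395 0.0951 0.1211]
side pad [599.9 -28.3] 35.1 [ 0.601  -0.0307  0.0177]
side pad [608.8  56.3] 35.6 [0.6091 0.0532 0.0176]
side pad [ 592.9 -112.6] 35.3 [ 0.5919 -0.1092  0.0175]
side pad [621.4 140.6] 37.9 [0.6183 0.1376 0.0176]
```

View pics/scene0.png

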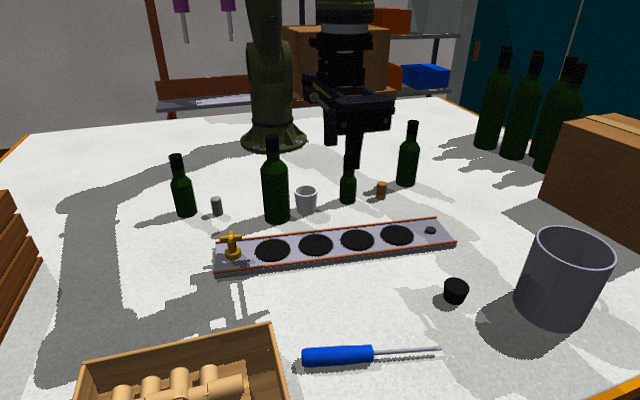

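View pics/side0.png

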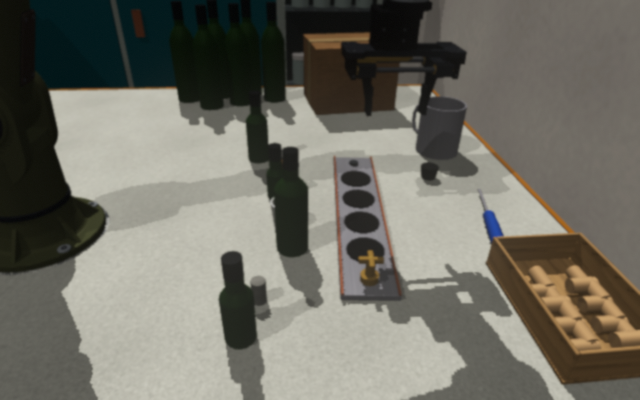

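Scene view: the bottles stand at pixels 145 (183,185), 195 (275,180), 120 (348,185) and 170 (408,155). The cup is at (306,198) and the valve at (232,245), at the low-y end; the four pads run to the screw head at (430,230). The side view agrees. I'll start with the shortest bottle.

Call:
step_arm:
  deltas:
    - [1,0,0.05,-0.05,0]
    - [1,0,0.1,-0.1,0]
    - [1,0.02,0.1,-0.15,0]
    - [1,0.04,0.1,-0.2,0]
    - [1,0.052,0.1,-0.211,0]
    - [1,0.052,0.1,-0.211,0]
    - [1,0.052,0.1,-0.211,0]
  newtons: 20

```text
time_s: 1.88
tool_pos: [0.4403, 0.1001, 0.1905]
tool_rot: [12.5, 89.9, 12.5]
force: [-0.0, -0.3, 0.4]
grip_width: 0.0871
```

Call:
step_arm:
  deltas:
    - [1,0.03,0,0,0]
    - [1,0.06,0,0,0]
    - [1,0.08,0,0,0]
    - [1,0.092,0,0,0]
    - [1,0.092,0,0,0]
    - [-0.5,0.092,0,0,0]
    - [-0.5,0.092,0,0,0]
    - [-0.5,0.092,0,0,0]
    - [-1,0.092,0,0,0]
    - [-1,0.092,0,0,0]
    - [-1,0.092,0,0,0]
  newtons: 20

```text
time_s: 3.25
tool_pos: [0.439, 0.1, 0.0976]
tool_rot: [-39.2, 90.0, -39.2]
force: [0.1, 0.6, 0.6]
grip_width: 0.0349
```

Call:
step_arm:
  deltas:
    - [-1,0,0,0,0]
    - [-1,0,0,0,0]
    - [-1,0,0,0,0]
    - [-1,0,0,0,0]

```text
time_s: 3.75
tool_pos: [0.439, 0.1, 0.0975]
tool_rot: [-95.8, 90.0, -95.8]
force: [0.3, -0.9, 0.1]
grip_width: 0.0257
```

Call:
step_arm:
  deltas:
    - [-1,-0.02,0,0,0]
    - [-1,-0.05,0,0,0]
    - [-1,-0.06,0.01,0.03,0]
    - [-1,-0.06,0.02,0.07,0]
    - [-1,-0.06,0.03,0.11,0]
    - [-1,-0.06,0.038,0.15,0]
    - [-1,-0.06,0.041,0.173,0]
    - [-1,-0.05,0.041,0.178,0]
    - [-1,-0.035,0.041,0.178,0]
    - [-1,-0.026,0.041,0.178,0]
    - [-1,-0.022,0.041,0.178,0]
    - [-1,-0.022,0.041,0.178,0]

```text
time_s: 5.25
tool_pos: [0.6166, 0.1409, 0.1195]
tool_rot: [-142.4, 90.0, -142.3]
force: [-0.2, 0.3, -1.1]
grip_width: 0.0254
```

```bash
cat > look.py <<'E'
from h import *
import sys
o=monitor.get_obs(); print("tcp",np.round(o["tool_pos"],4),"F",np.round(o["force"],2),"w",round(o["grip_width"],4))
B={"195":(.029,.195),"170":(.026,.17),"145":(.023,.145),"120":(.02,.12)}
r,h=B[sys.argv[1]]; x,y=float(sys.argv[2]),float(sys.argv[3])
for n in("scene","side"):
    im,d,Q=cloud(n); save(f"{n}_{o['time_s']:.1f}.png",im)
    ok=(np.hypot(Q[...,0]-x,Q[...,1]-y)<r+.012)
    for lo,hi in((.022,.045),(.02,h-.085+.016)):
        q=Q[ok&(Q[...,2]>lo+.004)&(Q[...,2]<hi)]
        if len(q)>20:
            s=least_squares(lambda v:np.hypot(q[:,0]-v[0],q[:,1]-v[1])-r,(x,y),loss="soft_l1",f_scale=.002); print(n,"body",len(q),s.x.round(4),np.abs(s.fun).mean().round(4))
    g=ok&(im[...,1]>im[...,0]*1.2)&(im[...,1]>im[...,2]*1.2)
    if g.any(): print(n,"zmin green",np.nanpercentile(Q[g][:,2],1).round(4))
E
python3 look.py 120 .617 .141
```

```text
tcp [0.6166 0.1409 0.1195] F [-0.18  0.33 -1.11] w 0.0254
scene body 155 [0.6153 0.1415] 0.0007
scene body 211 [0.6152 0.1415] 0.0006
scene zmin green 0.0173
side body 134 [0.6182 0.1407] 0.001
side body 178 [0.6182 0.1408] 0.001
side zmin green 0.0832
```

Call:
step_arm:
  deltas:
    - [-1,0.002,0,0,0]
    - [-1,0.004,0,0,0]
    - [-1,0.005,0,0,0]
    - [-1,0.006,0,0,0]
    - [-1,0.0065,0,0,0]
    - [-1,0.0065,0,0,0]

```text
time_s: 6.1
tool_pos: [0.6171, 0.141, 0.1136]
tool_rot: [4.6, 90.0, 4.6]
force: [-1.9, -1.1, 2.4]
grip_width: 0.0255
```

Call:
step_arm:
  deltas:
    - [-0.3,0,0,0,0]
    - [-0.2,0,0,0,0]
    - [0,0,0,0,0]
    - [0.3,0,0,0,0]
    - [0.5,0,0,0,0]
    - [0.5,0,0,0,0]
    - [0.5,-0.02,0,0,0]
    - [0.7,-0.05,0,0,0]
    - [1,-0.08,0,0,0]
    - [1,-0.1,0,0,0]
    - [1,-0.1,0,0,0]

```text
time_s: 7.48
tool_pos: [0.6182, 0.1413, 0.2157]
tool_rot: [13.0, 89.7, 13.0]
force: [-0.3, 0.0, 0.5]
grip_width: 0.0862
```

```bash
python3 look.py 120 .617 .141
```

```text
tcp [0.6182 0.1413 0.2157] F [-0.26  0.01  0.49] w 0.0862
scene body 156 [0.6156 0.1416] 0.0006
scene body 222 [0.6157 0.1415] 0.0007
scene zmin green 0.018
side body 131 [0.6182 0.1407] 0.0009
side body 182 [0.6182 0.1407] 0.0009
side zmin green 0.0769
```

Call:
step_arm:
  deltas:
    - [1,-0.04,0,0,0]
    - [1,-0.05,-0.04,-0.02,0]
    - [1,-0.05,-0.08,-0.04,0]
    - [1,-0.05,-0.13,-0.07,0]
    - [1,-0.05,-0.18,-0.1,0]
    - [1,-0.05,-0.23,-0.13,0]
    - [1,-0.05,-0.28,-0.16,0]
    - [1,-0.05,-0.33,-0.19,0]
    - [1,-0.05,-0.38,-0.215,0]
    - [1,-0.03,-0.41,-0.233,0]
    - [1,0,-0.417,-0.233,0]
    - [1,0.02,-0.417,-0.233,0]

```text
time_s: 9.07
tool_pos: [0.3822, -0.2762, 0.1903]
tool_rot: [153.3, 89.8, 153.1]
force: [0.6, 0.0, 0.3]
grip_width: 0.087
```

Call:
step_arm:
  deltas:
    - [1,0,0,0,0]
    - [1,0,0,0,0]

```text
time_s: 9.32
tool_pos: [0.3842, -0.2759, 0.1932]
tool_rot: [-179.3, 90.0, -179.3]
force: [0.5, -0.0, 0.2]
grip_width: 0.087
```

Spot on. I'll descend 70 mm and close.

Call:
step_arm:
  deltas:
    - [1,0.03,0,0,0]
    - [0.8,0.055,0,0,0]
    - [0.4,0.07,0,0,0]
    - [0,0.07,0,0,0]
    - [-0.5,0.07,0,0,0]
    - [-1,0.07,0,0,0]
    - [-1,0.07,0,0,0]
    - [-1,0.07,0,0,0]
    - [-1,0.07,0,0,0]
    - [-1,0.07,0,0,0]
    - [-1,0.07,0,0,0]

```text
time_s: 10.7
tool_pos: [0.384, -0.2762, 0.1233]
tool_rot: [-51.3, 90.0, -51.3]
force: [-1.4, -0.0, 3.1]
grip_width: 0.0257
```

Call:
step_arm:
  deltas:
    - [-1,-0.03,0,0,0]
    - [-1,-0.07,0,0.01,0]
    - [-1,-0.1,0.01,0.05,0]
    - [-1,-0.1,0.02,0.1,0]
    - [-1,-0.1,0.04,0.15,0]
    - [-1,-0.1,0.07,0.19,0]
    - [-1,-0.1,0.11,0.215,0]
    - [-1,-0.1,0.16,0.2245,0]
    - [-1,-0.1,0.21,0.2245,0]
    - [-1,-0.1,0.26,0.2245,0]
    - [-1,-0.1,0.31,0.2245,0]
    - [-1,-0.1,0.333,0.2245,0]

```text
time_s: 12.2
tool_pos: [0.6076, 0.0618, 0.2219]
tool_rot: [132.2, 89.8, 132.5]
force: [0.1, 0.1, -2.0]
grip_width: 0.0259
```

Call:
step_arm:
  deltas:
    - [-1,0.02,0,0,0]
    - [-1,0.045,0,0,0]
    - [-1,0.065,0,0,0]
    - [-1,0.075,0,0,0]
    - [-1,0.078,0,0,0]
    - [-1,0.078,0,0,0]

```text
time_s: 12.95
tool_pos: [0.6088, 0.057, 0.1455]
tool_rot: [9.0, 90.0, 9.0]
force: [-0.3, 0.6, -0.9]
grip_width: 0.0258
```

```bash
python3 look.py 145 .6083 .0568
```

```text
tcp [0.6088 0.057  0.1455] F [-0.33  0.56 -0.88] w 0.0258
scene body 178 [0.6071 0.0587] 0.0006
scene body 507 [0.607  0.0586] 0.0006
scene zmin green 0.0173
side body 176 [0.6099 0.0578] 0.0008
side body 483 [0.6099 0.0578] 0.0008
side zmin green 0.1034
```

Call:
step_arm:
  deltas:
    - [-1,0.002,-0.001,0,0]
    - [-1,0.004,-0.001,0,0]
    - [-1,0.005,-0.001,0,0]
    - [-1,0.006,-0.001,0,0]
    - [-1,0.007,-0.001,0,0]
    - [-1,0.007,-0.001,0,0]

```text
time_s: 13.8
tool_pos: [0.6087, 0.0561, 0.1394]
tool_rot: [12.1, 90.0, 12.1]
force: [-1.8, -0.3, 5.9]
grip_width: 0.0256
```

Contact is felt, so I'll release.

Call:
step_arm:
  deltas:
    - [-0.3,0,0,0,0]
    - [-0.2,0,0,0,0]
    - [0,0,0,0,0]
    - [0.3,0,0,0,0]
    - [0.5,0,0,0,0]
    - [0.5,0,0,0,0]
    - [0.5,-0.02,0,0,0]
    - [0.7,-0.05,0,0,0]
    - [1,-0.08,0,0,0]
    - [1,-0.1,0,0,0]
    - [1,-0.1,0,0,0]

```text
time_s: 15.18
tool_pos: [0.61, 0.0562, 0.2415]
tool_rot: [7.0, 89.7, 7.0]
force: [-0.4, -0.1, -0.3]
grip_width: 0.086
```

```bash
python3 look.py 145 .6083 .0568
```

```text
tcp [0.61   0.0562 0.2415] F [-0.43 -0.06 -0.31] w 0.086
scene body 178 [0.6065 0.0576] 0.0007
scene body 514 [0.6065 0.0576] 0.0007
scene zmin green 0.0173
side body 177 [0.609  0.0568] 0.0007
side body 490 [0.6091 0.0569] 0.0008
side zmin green 0.0991
```

Call:
step_arm:
  deltas:
    - [1,0,0.03,-0.03,0]
    - [1,0,0.07,-0.07,0]
    - [1,0,0.11,-0.11,0]
    - [1,0,0.15,-0.15,0]
    - [1,0,0.19,-0.18,0]
    - [1,0,0.22,-0.205,0]
    - [1,0.02,0.2235,-0.2115,0]
    - [1,0.03,0.2235,-0.2115,0]
    - [1,0.03,0.2235,-0.2115,0]
    - [1,0.03,0.2235,-0.2115,0]

```text
time_s: 16.52
tool_pos: [0.3978, 0.2789, 0.2083]
tool_rot: [25.6, 90.0, 25.5]
force: [0.3, 0.0, 0.5]
grip_width: 0.087
```

Call:
step_arm:
  deltas:
    - [1,0.03,0.0005,-0.001,0]
    - [0.8,0.05,0.0005,-0.001,0]
    - [0.4,0.06,0.0005,-0.001,0]
    - [0,0.06,0.0005,-0.001,0]
    - [-0.5,0.06,0.0005,-0.001,0]
    - [-1,0.06,0.0005,-0.001,0]
    - [-1,0.06,0.0005,-0.001,0]
    - [-1,0.06,0.0005,-0.001,0]
    - [-1,0.06,0.0005,-0.001,0]
    - [-1,0.06,0.0005,-0.001,0]
    - [-1,0.06,0.0005,-0.001,0]
  newtons: 25

```text
time_s: 17.9
tool_pos: [0.3963, 0.2801, 0.1483]
tool_rot: [20.1, 90.0, 20.1]
force: [1.1, -0.2, 1.3]
grip_width: 0.0253
```

Call:
step_arm:
  deltas:
    - [-1,-0.03,0,0,0]
    - [-1,-0.07,-0.01,0.005,0]
    - [-1,-0.1,-0.04,0.02,0]
    - [-1,-0.1,-0.08,0.04,0]
    - [-1,-0.1,-0.13,0.055,0]
    - [-1,-0.1,-0.18,0.07,0]
    - [-1,-0.1,-0.23,0.085,0]
    - [-1,-0.1,-0.27,0.1,0]
    - [-1,-0.1,-0.3,0.13,0]
    - [-1,-0.1,-0.308,0.165,0]
    - [-1,-0.1,-0.308,0.195,0]
    - [-1,-0.1,-0.308,0.204,0]

```text
time_s: 19.4
tool_pos: [0.6004, -0.0278, 0.2464]
tool_rot: [178.0, 89.8, 178.0]
force: [-0.2, 0.3, -3.1]
grip_width: 0.0254
```

Call:
step_arm:
  deltas:
    - [-1,0.02,0,0,0]
    - [-1,0.045,0,0,0]
    - [-1,0.065,0,0,0]
    - [-1,0.075,0,0,0]
    - [-1,0.078,0,0,0]
    - [-1,0.078,0,0,0]

```text
time_s: 20.15
tool_pos: [0.6002, -0.028, 0.1706]
tool_rot: [-0.7, 90.0, -0.7]
force: [-0.8, -0.3, -2.7]
grip_width: 0.0257
```

```bash
python3 look.py 170 .600 -.028
```

```text
tcp [ 0.6002 -0.028   0.1706] F [-0.83 -0.26 -2.7 ] w 0.0257
scene body 206 [ 0.5987 -0.0278] 0.0005
scene body 886 [ 0.5987 -0.0278] 0.0006
scene zmin green 0.0175
side body 227 [ 0.6018 -0.0283] 0.0007
side body 957 [ 0.6016 -0.0283] 0.0007
side zmin green 0.1257
```

Call:
step_arm:
  deltas:
    - [-1,0.002,0,0,0]
    - [-1,0.004,0,0,0]
    - [-1,0.005,0,0,0]
    - [-1,0.006,0,0,0]
    - [-1,0.007,0,0,0]
    - [-1,0.007,0,0,0]

```text
time_s: 21.0
tool_pos: [0.6003, -0.0282, 0.1643]
tool_rot: [-6.9, 89.9, -6.9]
force: [-1.9, -0.1, 5.6]
grip_width: 0.0257
```

Call:
step_arm:
  deltas:
    - [-0.3,0,0,0,0]
    - [-0.2,0,0,0,0]
    - [0,0,0,0,0]
    - [0.3,0,0,0,0]
    - [0.5,0,0,0,0]
    - [0.5,0,0,0,0]
    - [0.5,-0.02,0,0,0]
    - [0.7,-0.05,0,0,0]
    - [1,-0.08,0,0,0]
    - [1,-0.1,0,0,0]
    - [1,-0.1,0,0,0]

```text
time_s: 22.38
tool_pos: [0.601, -0.0281, 0.2649]
tool_rot: [0.5, 89.8, 0.5]
force: [1.0, -0.2, -0.4]
grip_width: 0.0862
```

```bash
python3 look.py 170 .600 -.028; python3 look.py 195 .4655 -.079
```

```text
tcp [ 0.601  -0.0281  0.2649] F [ 0.98 -0.18 -0.4 ] w 0.0862
scene body 211 [ 0.5985 -0.0279] 0.0006
scene body 895 [ 0.5985 -0.0279] 0.0006
scene zmin green 0.0178
side body 231 [ 0.6011 -0.0284] 0.0007
side body 963 [ 0.6011 -0.0284] 0.0007
side zmin green 0.1204
tcp [ 0.5997 -0.028   0.2623] F [ 0.24  0.05 -0.16] w 0.0869
scene body 193 [ 0.4631 -0.0783] 0.0007
scene body 1128 [ 0.4634 -0.0785] 0.0008
scene zmin green 0.0043
side body 283 [ 0.4659 -0.0789] 0.0006
side body 1663 [ 0.4658 -0.0789] 0.0007
side zmin green 0.1284
```

Call:
step_arm:
  deltas:
    - [1,0,-0.01,-0.03,0]
    - [1,0,-0.03,-0.07,0]
    - [1,0,-0.045,-0.11,0]
    - [1,0,-0.051,-0.13,0]
    - [1,0.02,-0.051,-0.135,0]
    - [1,0.03,-0.051,-0.135,0]
    - [1,0.03,-0.051,-0.135,0]
    - [1,0.03,-0.051,-0.135,0]

```text
time_s: 23.58
tool_pos: [0.4655, -0.0789, 0.2333]
tool_rot: [-42.9, 90.0, -42.9]
force: [0.7, -0.6, 0.0]
grip_width: 0.0869
```

Call:
step_arm:
  deltas:
    - [1,0.03,0,0,0]
    - [0.8,0.05,0,0,0]
    - [0.4,0.06,0,0,0]
    - [0,0.06,0,0,0]
    - [-0.5,0.06,0,0,0]
    - [-1,0.06,0,0,0]
    - [-1,0.06,0,0,0]
    - [-1,0.06,0,0,0]
    - [-1,0.06,0,0,0]
    - [-1,0.06,0,0,0]
    - [-1,0.06,0,0,0]
  newtons: 30

```text
time_s: 24.95
tool_pos: [0.4651, -0.0791, 0.1733]
tool_rot: [-9.6, 90.0, -9.6]
force: [-1.4, -0.1, 2.9]
grip_width: 0.0256
```

Call:
step_arm:
  deltas:
    - [-1,-0.02,0,0,0]
    - [-1,-0.05,-0.01,0,0]
    - [-1,-0.07,-0.033,0.02,0]
    - [-1,-0.07,-0.033,0.055,0]
    - [-1,-0.07,-0.033,0.095,0]
    - [-1,-0.07,-0.033,0.12,0]
    - [-1,-0.06,-0.033,0.127,0]
    - [-1,-0.04,-0.033,0.127,0]
    - [-1,-0.028,-0.033,0.127,0]
    - [-1,-0.022,-0.033,0.127,0]
    - [-1,-0.022,-0.033,0.127,0]
    - [-1,-0.022,-0.033,0.127,0]

```text
time_s: 26.45
tool_pos: [0.5924, -0.1121, 0.196]
tool_rot: [-6.7, 89.9, -6.7]
force: [0.3, 0.1, -2.1]
grip_width: 0.0256
```

```bash
python3 look.py 195 .592 -.112
```

```text
tcp [ 0.5924 -0.1121  0.196 ] F [ 0.35  0.06 -2.06] w 0.0256
scene body 242 [ 0.5909 -0.1117] 0.0006
scene body 1431 [ 0.5908 -0.1116] 0.0006
scene zmin green 0.0172
side body 258 [ 0.5935 -0.112 ] 0.0007
side body 1649 [ 0.5934 -0.112 ] 0.0007
side zmin green 0.1482
```

Call:
step_arm:
  deltas:
    - [-1,0.002,0,0,0]
    - [-1,0.004,0,0,0]
    - [-1,0.005,0,0,0]
    - [-1,0.006,0,0,0]
    - [-1,0.007,0,0,0]
    - [-1,0.0075,0,0,0]
    - [-1,0.0075,0,0,0]

```text
time_s: 27.42
tool_pos: [0.5923, -0.1122, 0.1894]
tool_rot: [-4.4, 89.9, -4.4]
force: [-2.9, 0.3, 7.0]
grip_width: 0.0252
```

Call:
step_arm:
  deltas:
    - [-0.3,0,0,0,0]
    - [-0.2,0,0,0,0]
    - [0,0,0,0,0]
    - [0.3,0,0,0,0]
    - [0.5,0,0,0,0]
    - [0.5,0,0,0,0]
    - [0.5,-0.02,0,0,0]
    - [0.7,-0.05,0,0,0]
    - [1,-0.08,0,0,0]
    - [1,-0.1,0,0,0]
    - [1,-0.1,0,0,0]
    - [1,-0.1,0,0,0]

```text
time_s: 28.92
tool_pos: [0.5916, -0.112, 0.2864]
tool_rot: [174.2, 89.9, 174.2]
force: [-0.6, 0.0, 0.3]
grip_width: 0.0866
```

```bash
for a in "195 .592 -.112" "170 .600 -.028" "145 .608 .057" "120 .617 .141"; do echo == $a; python3 look.py $a | grep body; done
python3 - <<'E'
from h import *
im,d,P=cloud("scene"); save("final.png",im)
for r in regions_of("scene","tasting_cup"):
    q=P[r["pixels"]]; print(r["p"],np.nanmedian(q,0).round(3))
E
```

```text
== 195 .592 -.112
scene body 244 [ 0.5901 -0.1115] 0.0006
scene body 1449 [ 0.5902 -0.1115] 0.0006
side body 260 [ 0.5929 -0.1118] 0.0006
side body 1665 [ 0.5927 -0.1118] 0.0006
== 170 .600 -.028
scene body 207 [ 0.5984 -0.0278] 0.0006
scene body 896 [ 0.5984 -0.0279] 0.0006
side body 22 [ 0.6015 -0.0303] 0.0004
side body 95 [ 0.6014 -0.0298] 0.0003
== 145 .608 .057
scene body 180 [0.6065 0.0575] 0.0006
scene body 513 [0.6065 0.0575] 0.0006
side body 53 [0.6095 0.0558] 0.0005
== 120 .617 .141
scene body 148 [0.6153 0.1416] 0.0007
scene body 215 [0.6155 0.1416] 0.0007
0.58 [ 0.45  -0.025  0.045]
```

View pics/final.png

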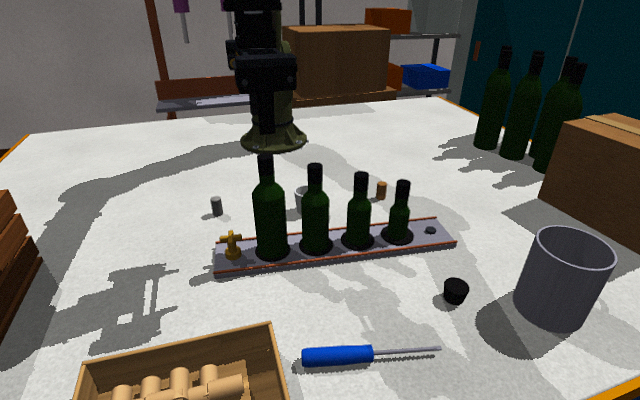

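The four bottles stand in descending height from the valve at (232,245): feet at about (272,250), (316,243), (358,238) and (398,235). The cup is where it was, partly hidden near (303,199).

```bash
python3 -c "
from cell import env; print(env.sign_off())"
```

```text
the job is handed in; nothing more can be done
None
```

All four bottles are on the tray pads in order of height, 195, 170, 145 and 120 mm counting from the drain valve, and the job is handed in. I placed them shortest first and lowered each one until the arm felt contact before opening the fingers. It took about 30 s of robot time.

- **Placement:** the last fits put each bottle within about 3 mm of its pad's centre, against the 12 mm allowed.
- **Camera disagreement:** the two cameras differ by about 3 mm in x, which is roughly the calibration error. At the end the side camera could not measure the 120 mm bottle because taller bottles hid it. Right after it was placed, both cameras had agreed.
- **Upright and clear:** in the final picture all four stand upright, with the gripper open and about 75 mm above the nearest cap.
- **Cup:** the arm never went down near it and it looks unmoved. In the last picture bottles partly hide it, so its measured position is rougher there: about (0.450, -0.025) m, against (0.468, -0.010) m at the start. I put that shift down to the hidden view, but I did not confirm it with a second camera.

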